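# Find the thickness block that fits the slicing guide

### The job

The stop of the small wooden slicing guide has been locked at an unknown slice thickness. By trying the three wooden thickness blocks, find the thickest one that slides into the slot between fence and stop without being forced, and leave it fully down on the slot's floor, upright, midway along the slot and released. Leave the other two standing upright on the table, never press a block hard against the guide (a light push of 5 to 10 N is ample), and do not disturb the other things on the table.

Things in the scene. Friction and masses are not known exactly. Their poses are not given: they have to be found in the camera images.
- guide: wooden slicing guide, fixed: board 120 (x) by 130 (y -87 to 43) by 8 mm; fixed fence 60 long (x), 16 thick, top at z=36, inner face at y=0 looking to -y; facing it, towards -y, a locked stop, parallel, of equal length and height; in its top a steel rivet 11 mm behind its face; then steel bracket and black screw (y -71 to -92, up to z=34). Origin: on the table, below slot_floor; z up.
- slot_floor (a point): on the slot floor, 8 mm above the table, at the foot of the fence face, midway along; guide's axes. The slot runs along x, open at top and ends, from y=0 to y=-width; width 12.8 to 20 mm, to be found by trying. Upper inner edges of fence and stop are chamfered (4 mm wide, 6 deep): the slot is parallel below z=22 mm over this point. Seated blocks have their underside here.
- block_thin: light wooden block: plate 12 mm thick (y), 50 long (x), 40 high, with a central grip tab on top (24 along x, 10 thick along y, 40 to 71 mm above the underside; same on all three). About 60 g. Origin: centre of the underside; z up. Stands on its lower edge in a loose row with the others, order unknown, between the oven at the left (y over 0.35 m) and the 40 mm high board behind (x over 0.70 m).
- block_middle: light wooden block: plate 14.5 mm thick (y), 50 long (x), 40 high, with a central grip tab on top (24 along x, 10 thick along y, 40 to 71 mm above the underside; same on all three). About 60 g. Origin: centre of the underside; z up. Stands on its lower edge in a loose row with the others, order unknown, between the oven at the left (y over 0.35 m) and the 40 mm high board behind (x over 0.70 m).
- block_thick: light wooden block: plate 17 mm thick (y), 50 long (x), 40 high, with a central grip tab on top (24 along x, 10 thick along y, 40 to 71 mm above the underside; same on all three). About 60 g. Origin: centre of the underside; z up. Stands on its lower edge in a loose row with the others, order unknown, between the oven at the left (y over 0.35 m) and the 40 mm high board behind (x over 0.70 m).
- tape_roll: white ribbon spool lying flat, 58 mm across, 18 mm high; origin under its centre. Bystander.
- cutter_star: tin star cookie cutter, 62 mm across, 23 mm high; origin under its centre. Bystander.
- peeler: peeler with black handle, 170 mm long (x), 25 mm wide, 18 mm high; origin under its middle. Bystander.

How it is judged:
By the outcome, as a careful person would: the job done as asked, in the order asked, and still so for the second after the job is handed in, with the robot touching nothing.
It also fails if it takes over 72 s, if anything falls off the work surface, if the arm or the gripper's body presses on something with over 40 N, if the wrist force passes 120 N, or if a joint passes its speed limit or range.

### The arm

A 6-joint arm with a two-finger parallel gripper is mounted at the origin on a cart in front of the work surface, level with it; the furniture and walls round the work are solid. World frame = base frame: x ahead of the robot, y to its left, z up, the work surface at z = 0. Lengths are in m, angles in rad, forces in N, time in s.
With the tool pointing down it reaches from about 0.375 to 0.975 m from the base axis. Payload 3.8 kg.
Tool frame: the origin (TCP) lies on the centre line of the jaws, within the pads' length; the fingertips stand 17 mm ahead of it and the grasp point (between the pads) lies 2 mm behind it (bot.tip_extent is the distance from the TCP to the fingertips, in m); z points along the fingers, y is the line along which they close (so a half turn about z gives the same grasp; the last joint's range is limited). The gripper opens to 85 mm and grips with 20 to 120 N. Pads are 22 mm wide; open, the fingers measure 114 mm over their backs; the gripper's body (76 mm by 85 mm) begins 54 mm behind the grasp point. The pads swing forward as they close: fully open they stand 13 mm farther back than shut.
Start: joints at [1.306, 0.264, 1.604, -0, 1.274, -0.037], TCP at [0.152, 0.658, 0.248] pointing down, gripper open.
Joint ranges: [-2.63, 2.63], [-0.94, 2.18], [0.31, 2.57], [-1.31, 4.45], [0, 2.66], [-2.55, 2.55]. Speed limits (rad/s): [2.57, 2.57, 3.14, 3.14, 3.14, 3.14].

### API

Orientations are given as a rotation vector (axis times angle).
In Python, from workcell import readout, read_camera, finish_job, bot gives the robot as it stands.
- The arm moves only by the tool jog_arm, never from a script. Its argument "deltas" is one flat list of numbers, 7 for each row, row after row: the shift along the tool's x, y, z in m, then the turn, a rotation vector about the tool's x, y, z in degrees, then the gripper command: -1 is shut, 1 is fully open, values between are in proportion. A call has 1 to 8 rows; each row is the pose to reach, as a shift and turn from the pose commanded when the call began, along the tool's axes at that moment; what a row does not reach only later rows make up. A row lasts 1/10 s, in which the tool goes at most 50 mm and 8.59 degrees, less where a joint would pass 70% of its speed; a pose out of reach is approached as far as the arm can. A call with a gripper value outside its range is refused whole. The fingers move at their own pace and stop on an object; "squeeze" is the grip in N (left out, the last holds). Time passes only in rows, so rows that repeat a pose let the fingers close. It gives the time, the measured TCP pose, the force, the opening and the grip force at its end, in the units of the state.
- readout.read_state(): the state, without advancing time (a new reading comes with each control period).
- read_camera(name): name is "scene" or "top"; returns a dict with "color" (420x560x3 uint8, blue, green, red), "fx", "fy", "cx", "cy" (pixels), "origin" and "attitude" of the camera in the world. Camera axes: x right, y down, z forward; pixel columns grow to the right and rows downward; lengths in m; the calibration is good to about 2 mm. A picture is of the moment at which its call begins. There is no depth.
- finish_job(): hands the job in; it is judged then, once.
The state is a dict: "time": time; "q": joint angles; "joint_vel": joint speeds; "joint_torque": joint torques, N m; "tool_pos": TCP position; "tcp_rot": TCP orientation; "wrist_force": force on the tool from outside, world axes, zero at the start; "torque": the same for the moment, N m; "width": opening from 0.0 (shut) to 1.0 (fully open); "grip_force": force on a finger pad.
Only numpy, scipy, OpenCV 4.12 (cv2) and the standard library are available. Lean on these libraries where they do the work, as an engineer would, in place of code of your own. Each camera call takes 0.05 s, during which the arm holds its last target. There are 200 camera calls.

## Working session

There is one attempt and no reset: what is moved stays moved. The work goes in short steps, Python scripts to look and compute and a tool call to move; the robot and the scene stay as the last step left them, time stands still between calls to the robot, and variables do not carry over. Pictures are saved under pics/ and viewed, at most 10 in all, crops included, and the job is handed in when it is done.

Besides the shell and the picture viewer there is one more tool, called after "Request:" as name(argument=value, ...), one argument or row to a line, values as JSON. jog_arm: Moves the arm, as the interface text tells. Its arguments: {"type":"object","properties":{"deltas":{"type":"array"},"squeeze":{"type":"number"}},"required":["deltas"]}

```bash
ls; mkdir -p pics; python3 - <<'E'
from workcell import readout, read_camera, bot
import cv2
for n in("scene","top"):
    c=read_camera(n); cv2.imwrite(f"pics/{n}0.png",c["color"]); print(n,c["fx"],c["cx"],c["cy"],c["origin"],c["attitude"])
print(readout.read_state())
E
```

```text
pics
scene 480.56587744244393 282.3027368382501 208.9275073924149 [-0.00438825 -0.58697994  0.86121265] [-2.24663023  0.89847722 -0.35202014]
top 405.41093504690866 276.672653715343 212.71555628864223 [0.38645756 0.00219705 1.00992362] [-2.18981418  2.13002014 -0.19189834]
{'time': 0.1, 'q': array([ 1.30609030e+00,  2.64666016e-01,  1.60524818e+00, -1.14044458e-05,
        1.27367794e+00, -3.69192957e-02]), 'joint_vel': array([ 0.00056098, -0.00079117, -0.00320965,  0.00166627, -0.00243632,
       -0.00057229]), 'joint_torque': array([ 7.52111828e-04, -5.16701210e+01, -3.68594205e+01, -1.95499597e-04,
        6.20033476e-03, -4.19858111e-05]), 'tool_pos': array([0.15228483, 0.65695825, 0.24708862]), 'tcp_rot': array([-3.56995180e-01, -3.12095009e+00,  3.10741727e-03]), 'wrist_force': array([0.24642473, 0.27878544, 0.25560792]), 'torque': array([ 0.0363185 ,  0.01665455, -0.00441122]), 'grip_force': 0.0, 'width': 0.9958705008841563}
```

View pics/scene0.png

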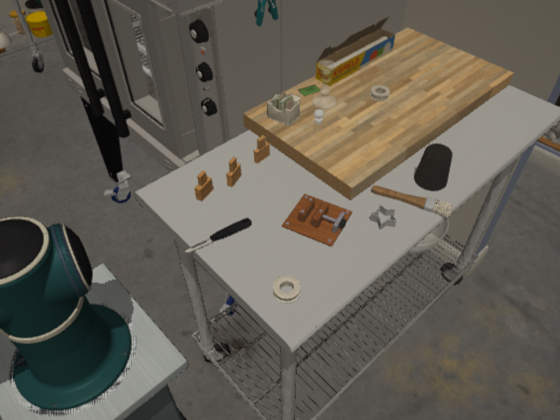

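View pics/top0.png

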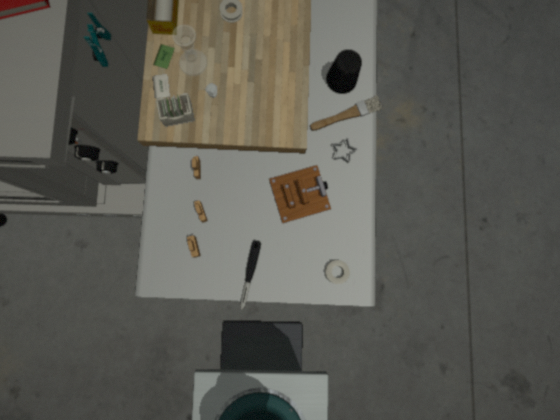

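The scene view shows three blocks in a row at about (204,185), (234,171), (262,150) and the guide at (318,219). In the top view the blocks are at (193,245), (200,211), (196,167), and the guide is at (300,193) with its stop on the right. Next I'll zoom in.

```bash
cat > h.py <<'E'
import numpy as np, cv2
from scipy.spatial.transform import Rotation as R
from workcell import readout, read_camera, bot
def ray(c,u,v):
    d=R.from_rotvec(c["attitude"]).apply([(u-c["cx"])/c["fx"],(v-c["cy"])/c["fy"],1]); return np.array(c["origin"]),d
def onz(c,u,v,z):
    o,d=ray(c,u,v); return o+d*(z-o[2])/d[2]
def proj(c,p):
    q=R.from_rotvec(c["attitude"]).inv().apply(np.array(p)-c["origin"]); return np.array([c["fx"]*q[0]/q[2]+c["cx"],c["fy"]*q[1]/q[2]+c["cy"]])
def st():
    s=readout.read_state(); print({k:np.round(s[k],4) for k in("time","tool_pos","tcp_rot","wrist_force","width","grip_force")}); return s
E
python3 - <<'E'
from h import *
a=cv2.imread("pics/top0.png"); b=cv2.imread("pics/scene0.png")
f=lambda im,x0,y0,w,h,k:cv2.resize(im[y0:y0+h,x0:x0+w],None,fx=k,fy=k,interpolation=cv2.INTER_CUBIC)
A=np.vstack([f(a,180,150,30,50,6),f(a,180,200,30,50,6)])   # 180x600
B=f(a,264,160,70,66,6)[:300+96]
C=f(b,185,130,95,75,4) # 380x300
D=f(b,275,190,80,60,4)
o=np.zeros((600,800,3),np.uint8); o[:600,:180]=A; o[:300,180:560]=C; o[300:540,180:500]=D; 
B=f(a,264,160,70,66,4); o[300:564,510:790]=B
cv2.imwrite("pics/z1.png",o)
E
```

```text
(no output)
```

View pics/z1.png

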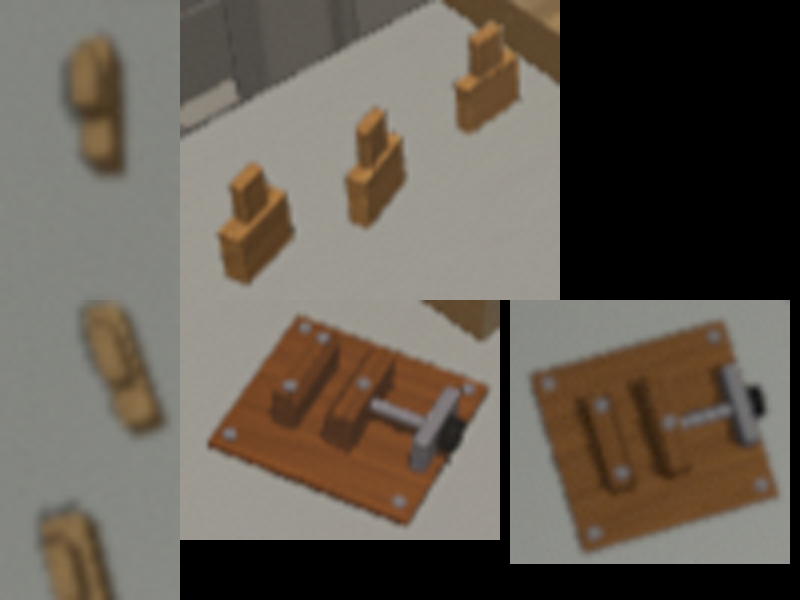

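The crop shows the three blocks clearly. The near one looks thickest: its end face is about 26 px wide at 4x, against about 22 and 19 for the others. The guide's fence has two rivets at crop positions (602,405) and (621,472), the stop has its rivet at (670,422), and the board's corner screws are visible. Now to measure poses.

```bash
cat > m.py <<'E'
from h import *
S=read_camera("scene");T=read_camera("top")
def blobs(c,roi):
    x0,y0,x1,y1=roi; hs=cv2.cvtColor(c["color"],cv2.COLOR_BGR2HSV)
    m=((hs[...,1]>95)).astype(np.uint8); k=np.zeros_like(m); k[y0:y1,x0:x1]=m[y0:y1,x0:x1]
    cs,_=cv2.findContours(k,cv2.RETR_EXTERNAL,cv2.CHAIN_APPROX_NONE)
    return sorted([q for q in cs if cv2.contourArea(q)>40],key=cv2.contourArea)
for n,c,roi in(("S",S,(185,132,275,210)),("T",T,(180,154,215,265))):
    for q in blobs(c,roi):
        r=cv2.minAreaRect(q);print(n,cv2.contourArea(q),np.round(r[0],1),np.round(r[1],1),round(r[2],1))
# scene end-face edges (top front edge at z=.04) hand read from crop
u=lambda p:(185+(p[0]-180)/4-.375,130+p[1]/4-.375)
for nm,a,b,e,t in(("near",(219,232),(245,240),(288,192),(249,168)),("mid",(346,176),(369,184),(404,137),(372,112)),("far",(457,85),(477,92),(518,52),(485,27))):
    A,B,E=[onz(S,*u(p),.04)for p in(a,b,e)]
    print(nm,"A",A.round(4),"thick",round(np.linalg.norm(A-B)*1e3,1),"len",round(np.linalg.norm(E-B)*1e3,1),"yaw",np.degrees(np.arctan2(*(E-B)[[1,0]])).round(1),"ctr",((A+E)/2).round(4))
# guide board corners from top (z=.008)
g=lambda p:(264+(p[0]-510)/4-.375,160+(p[1]-300)/4-.375)
P=[onz(T,*g(p),.008)[:2] for p in((723,321),(777,495),(585,551),(531,374))]  # x+ y-, x- y-, x- y+, x+ y+
P=np.array(P);print(P.round(4));ex=(P[0]+P[3]-P[1]-P[2]);yaw=np.arctan2(ex[1],ex[0]);ey=P[2]+P[3]-P[0]-P[1]
print("guide ctr",P.mean(0).round(4),"yaw",np.degrees(yaw).round(2),np.degrees(np.arctan2(-ey[0],ey[1])).round(2),np.linalg.norm(ex)/2,np.linalg.norm(ey)/2)
cy,sy=np.cos(yaw),np.sin(yaw);Rm=np.array([[cy,-sy],[sy,cy]])
O=P.mean(0)-Rm@[0,-.022];print("slot",O.round(4))
for p in((602,405),(621,472),(670,422)):print("rivet",(Rm.T@(onz(T,*g(p),.036)[:2]-O)*1e3).round(1))
d=lambda p:(275+(p[0]-180)/4-.375,190+(p[1]-300)/4-.375)
for p in((322,338),(290,385),(364,383)):print("rivetS",(Rm.T@(onz(S,*d(p),.036)[:2]-O)*1e3).round(1))
Q=np.array([onz(S,*d(p),.008)[:2] for p in((488,385),(407,524),(209,444),(301,316))])
ex=(Q[0]+Q[3]-Q[1]-Q[2]);print("S guide",Q.round(4),Q.mean(0).round(4),np.degrees(np.arctan2(ex[1],ex[0])))
E
python3 m.py
```

```text
S 239.5 [233.5 171.5] [29. 13.] 90.0
S 308.0 [201.5 185.5] [19.8 24. ] 45.0
S 389.0 [264. 147.] [30. 20.] 90.0
T 97.0 [199.9 211.1] [20.9  6. ] 71.6
T 107.0 [195.5 167. ] [20.  7.] 90.0
T 132.0 [192.6 246. ] [20.6  8. ] 76.0
near A [0.4172 0.1704 0.04  ] thick 18.1 len 47.8 yaw 19.2 ctr [0.4434 0.17   0.04  ]
mid A [0.505  0.1561 0.04  ] thick 16.7 len 48.1 yaw 22.8 ctr [0.53   0.1576 0.04  ]
far A [0.6136 0.1743 0.04  ] thick 15.2 len 48.8 yaw 14.1 ctr [0.6397 0.173  0.04  ]
[[ 0.6605 -0.1271]
 [ 0.5491 -0.1624]
 [ 0.5101 -0.0425]
 [ 0.6218 -0.0057]]
guide ctr [ 0.5854 -0.0844] yaw 17.91 17.83 0.11718361988631881 0.12677759299174143
slot [ 0.5786 -0.0635]
rivet [22.   7.5]
rivet [-21.2   8.3]
rivet [  0.2 -29.6]
rivetS [21.2  7.9]
rivetS [-22.1   7.4]
rivetS [ -0.1 -30. ]
S guide [[ 0.6609 -0.1282]
 [ 0.546  -0.1671]
 [ 0.5062 -0.046 ]
 [ 0.6211 -0.0087]] [ 0.5835 -0.0875] 18.34745947719789
```

```bash
cat >> h.py <<'E'
def go(p,yaw,s=None):
    "delta in tool axes from measured pose to TCP p, tool y along block y (yaw deg)"
    s=s or st(); r=R.from_rotvec(s["tcp_rot"]); t=R.from_euler("z",yaw+180,degrees=True)*R.from_euler("x",180,degrees=True)
    print("d",(r.inv().apply(np.array(p)-s["tool_pos"])).round(4),"turn",np.degrees((r.inv()*t).as_rotvec()).round(2))
E
python3 - <<'E'
from h import *
T=read_camera("top");S=read_camera("scene")
hs=cv2.cvtColor(T["color"],cv2.COLOR_BGR2HSV)[...,1]
for nm,(x0,y0,x1,y1) in dict(near=(182,232,206,262),mid=(190,198,212,225),far=(186,153,206,182)).items():
    w=np.clip(hs[y0:y1,x0:x1].astype(float)-60,0,None);ys,xs=np.nonzero(w>35);p=np.c_[xs+x0,ys+y0]
    m=p.mean(0); W=np.array([onz(T,*q,.03)[:2] for q in p]);c,ev=np.linalg.eigh(np.cov(W.T));v=ev[:,1]*np.sign(ev[0,1])
    print(nm,onz(T,*m,.03).round(4),"yaw",np.degrees(np.arctan2(v[1],v[0])).round(1),"area mm2",len(p)*(T["origin"][2]/T["fx"])**2*1e6, "sd",(np.sqrt(c)*1e3).round(1))
u=lambda p:(185+(p[0]-180)/4-.375,130+p[1]/4-.375)
for nm,q in(("near",((232,177),(248,165),(264,171),(249,184))),("mid",((358,124),(375,109),(386,113),(371,130))),("far",((471,37),(486,24),(502,28),(488,42)))):
    print(nm,np.mean([onz(S,*u(p),.071) for p in q],0).round(4))
go((.444,.170,.16),17)
E
```

```text
near [0.4446 0.1722 0.03  ] yaw 19.0 area mm2 974.2845013907092 sd [ 5.2 14.1]
mid [0.5306 0.1599 0.03  ] yaw 23.8 area mm2 744.6760520183765 sd [ 4.  14.4]
far [0.6393 0.1753 0.03  ] yaw 9.8 area mm2 812.9380234533943 sd [ 4.7 14.4]
near [0.4439 0.1701 0.071 ]
mid [0.5307 0.1573 0.071 ]
far [0.6391 0.1718 0.071 ]
{'time': np.float64(0.3), 'tool_pos': array([0.1524, 0.6574, 0.2478]), 'tcp_rot': array([-3.5690e-01, -3.1212e+00,  1.2000e-03]), 'wrist_force': array([-0.0758, -0.15  , -0.0481]), 'width': np.float64(0.9971), 'grip_force': np.float64(0.0)}
d [-0.3941 -0.4089  0.0881] turn [-4.000e-02 -1.000e-02 -3.005e+01]
```

Request:
jog_arm(
  deltas=[-0.394,-0.409,0,0,0,-30,1,-0.394,-0.409,0,0,0,-30,1,-0.394,-0.409,0,0,0,-30,1,-0.394,-0.409,0,0,0,-30,1,-0.394,-0.409,0,0,0,-30,1,-0.394,-0.409,0,0,0,-30,1,-0.394,-0.409,0,0,0,-30,1,-0.394,-0.409,0,0,0,-30,1],
  squeeze=20,
)

```text
time: 1.1
tool_pos: [0.3584, 0.3125, 0.2486]
tcp_rot: [-0.464, 3.106, 0.001]
wrist_force: [1.7, 0.3, -0.0]
width: 1.0
grip_force: 0.0
```

```bash
python3 -c "
from h import *
go((.444,.171,.16),19)"
```

```text
{'time': np.float64(1.1), 'tool_pos': array([0.3584, 0.3125, 0.2486]), 'tcp_rot': array([-4.6360e-01,  3.1063e+00,  6.0000e-04]), 'wrist_force': array([ 1.6785,  0.2942, -0.0492]), 'width': np.float64(0.9999), 'grip_force': np.float64(0.0)}
d [-0.0405 -0.1604  0.0886] turn [ 0.01  0.06 -2.02]
```

Request:
jog_arm(
  deltas=[-0.0405,-0.16,0.088,0,0,-2,1,-0.0405,-0.16,0.088,0,0,-2,1,-0.0405,-0.16,0.088,0,0,-2,1,-0.0405,-0.16,0.088,0,0,-2,1,-0.0405,-0.16,0.088,0,0,-2,1,-0.0405,-0.16,0.088,0,0,-2,1],
)

```text
time: 1.7
tool_pos: [0.443, 0.1725, 0.16]
tcp_rot: [0.513, -3.098, -0.0]
wrist_force: [-0.1, 0.1, 0.7]
width: 1.003
grip_force: 0.0
```

```bash
python3 -c "
from h import *
go((.444,.171,.027),19)"
```

```text
{'time': np.float64(1.7), 'tool_pos': array([0.443 , 0.1725, 0.16  ]), 'tcp_rot': array([ 5.1320e-01, -3.0982e+00, -5.0000e-04]), 'wrist_force': array([-0.0676,  0.0918,  0.7474]), 'width': np.float64(1.003), 'grip_force': np.float64(0.0)}
d [-0.0007 -0.0018  0.133 ] turn [ 0.03 -0.07 -0.19]
```

Request:
jog_arm(
  deltas=[-0.001,-0.002,0.05,0,0,0,1,-0.001,-0.002,0.09,0,0,0,0.5,-0.001,-0.002,0.12,0,0,0,0,-0.001,-0.002,0.133,0,0,0,-0.3,-0.001,-0.002,0.133,0,0,0,-0.4,-0.001,-0.002,0.133,0,0,0,-0.5,-0.001,-0.002,0.133,0,0,0,-0.6,-0.001,-0.002,0.133,0,0,0,-0.7],
  squeeze=20,
)

```text
time: 2.5
tool_pos: [0.4466, 0.1724, 0.0294]
tcp_rot: [-0.516, 3.094, 0.002]
wrist_force: [-0.1, 0.3, 3.7]
width: 0.195
grip_force: 20.2
```

Request:
jog_arm(
  deltas=[0,0,0,0,0,0,-0.7,0,0,0,0,0,0,-0.8,0,0,0,0,0,0,-1,0,0,0,0,0,0,-1],
)

```text
time: 2.9
tool_pos: [0.4467, 0.1724, 0.0295]
tcp_rot: [-0.516, 3.095, 0.002]
wrist_force: [-2.1, 2.3, 5.8]
width: 0.195
grip_force: 20.6
```

```bash
python3 -c "
from h import *
s=st();print(s['width']*85)"
```

```text
{'time': np.float64(2.9), 'tool_pos': array([0.4467, 0.1724, 0.0295]), 'tcp_rot': array([-5.1570e-01,  3.0947e+00,  2.0000e-03]), 'wrist_force': array([-2.1179,  2.3475,  5.8463]), 'width': np.float64(0.1948), 'grip_force': np.float64(20.552)}
16.555841150738623
```

Request:
jog_arm(
  deltas=[0,0,0,0,0,0,-0.3,0,0,0,0,0,0,-0.3,0,0,-0.02,0,0,0,-0.3,0,0,-0.038,0,0,0,-0.3,0,0,-0.038,0,0,0,-0.3,0,0,-0.038,0,0,0,-0.3],
)

```text
time: 3.5
tool_pos: [0.4448, 0.1714, 0.0653]
tcp_rot: [-0.517, 3.098, 0.0]
wrist_force: [0.1, -0.6, -0.2]
width: 0.344
grip_force: 0.0
```

```bash
python3 - <<'E'
from h import *
go((.444,.1715,.064),19)
S=read_camera("scene");T=read_camera("top")
f=lambda im,x0,y0,w,h,k:cv2.resize(im[y0:y0+h,x0:x0+w],None,fx=k,fy=k,interpolation=cv2.INTER_CUBIC)
cv2.imwrite("pics/z2.png",np.hstack([f(S["color"],160,120,90,100,4),f(T["color"],160,200,90,100,4)]))
E
```

```text
{'time': np.float64(3.5), 'tool_pos': array([0.4448, 0.1714, 0.0653]), 'tcp_rot': array([-0.5169,  3.098 ,  0.    ]), 'wrist_force': array([ 0.1156, -0.5522, -0.1933]), 'width': np.float64(0.3436), 'grip_force': np.float64(0.0)}
d [0.0008 0.0004 0.0013] turn [-0.01  0.04 -0.06]
```

View pics/z2.png

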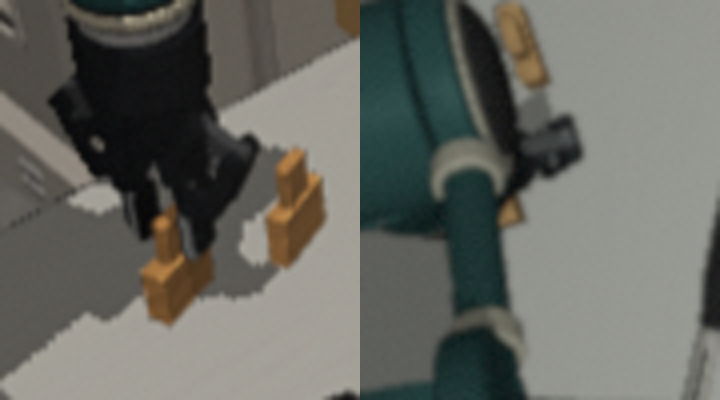

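The fingers straddle the near block's tab at (165,235) and the block is still upright. Gripping and lifting now.

Request:
jog_arm(
  deltas=[0.001,0,0.001,0,0,0,-0.6,0.001,0,0.001,0,0,0,-0.8,0.001,0,0.001,0,0,0,-1,0.001,0,0.001,0,0,0,-1,0.001,0,-0.03,0,0,0,-1,0.001,0,-0.07,0,0,0,-1,0.001,0,-0.095,0,0,0,-1,0.001,0,-0.095,0,0,0,-1],
  squeeze=30,
)

```text
time: 4.4
tool_pos: [0.447, 0.1722, 0.1648]
tcp_rot: [-0.516, 3.09, 0.002]
wrist_force: [0.2, -0.1, -0.1]
width: 0.109
grip_force: 29.8
```

```bash
python3 -c "
from h import *
s=st();print(s['width']*85)
go((.5815,-.0726,.16),17.9,s)"
```

```text
{'time': np.float64(4.4), 'tool_pos': array([0.447 , 0.1722, 0.1648]), 'tcp_rot': array([-5.157e-01,  3.090e+00,  2.100e-03]), 'wrist_force': array([ 0.2004, -0.0508, -0.0666]), 'width': np.float64(0.1087), 'grip_force': np.float64(29.779)}
9.237491559919086
d [-0.0477 -0.2752  0.0053] turn [-0.    0.51  1.05]
```

Request:
jog_arm(
  deltas=[-0.045,-0.275,0.0,0,0,1,-1,-0.045,-0.275,0.0,0,0,1,-1,-0.045,-0.275,0.0,0,0,1,-1,-0.045,-0.275,0.0,0,0,1,-1,-0.045,-0.275,0.0,0,0,1,-1,-0.045,-0.275,0.0,0,0,1,-1,-0.045,-0.275,0.0,0,0,1,-1,-0.045,-0.275,0.0,0,0,1,-1],
)

```text
time: 5.2
tool_pos: [0.5747, -0.0747, 0.1586]
tcp_rot: [0.487, -3.101, -0.002]
wrist_force: [-0.4, 0.8, -1.5]
width: 0.108
grip_force: 29.9
```

Request:
jog_arm(
  deltas=[0,0,0.03,0,0,0,-1,0,0,0.03,0,0,0,-1,0,0,0.03,0,0,0,-1,0,0,0.03,0,0,0,-1],
)

```text
time: 5.6
tool_pos: [0.5757, -0.0735, 0.1311]
tcp_rot: [-0.492, 3.102, -0.0]
wrist_force: [-0.8, 0.7, -0.5]
width: 0.112
grip_force: 29.9
```

```bash
python3 - <<'E'
from h import *
go((.5815,-.0726,.13),17.9)
S=read_camera("scene");T=read_camera("top")
cv2.imwrite("pics/s3.png",S["color"])
f=lambda im,x0,y0,w,h,k:cv2.resize(im[y0:y0+h,x0:x0+w],None,fx=k,fy=k,interpolation=cv2.INTER_CUBIC)
cv2.imwrite("pics/z3.png",np.hstack([f(S["color"],270,150,90,110,4),f(T["color"],255,150,100,110,4)]))
E
```

```text
{'time': np.float64(5.6), 'tool_pos': array([ 0.5757, -0.0735,  0.1311]), 'tcp_rot': array([-4.9180e-01,  3.1022e+00, -2.0000e-04]), 'wrist_force': array([-0.8395,  0.655 , -0.5499]), 'width': np.float64(0.1124), 'grip_force': np.float64(29.8547)}
d [-0.0058 -0.0009  0.0011] turn [-0.01  0.04  0.12]
```

View pics/z3.png

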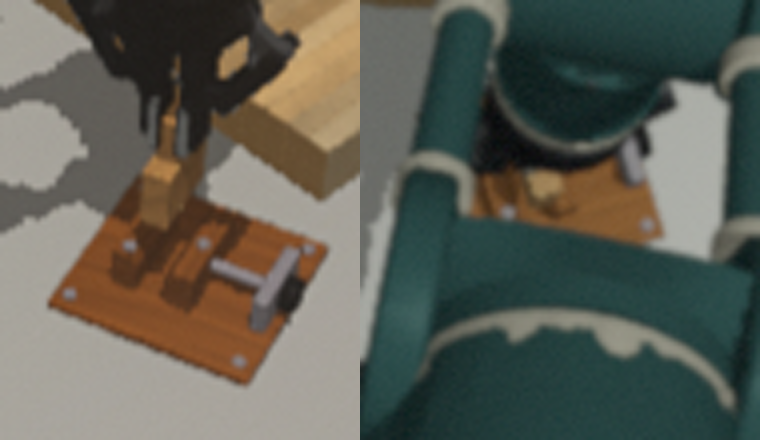

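The scene crop shows the block upright in the jaws, above the slot, at (175,185). Now a lateral correction, then down to just above the chamfer.

Request:
jog_arm(
  deltas=[-0.006,-0.001,0,0,0,0,-1,-0.006,-0.001,0.01,0,0,0,-1,-0.006,-0.001,0.02,0,0,0,-1,-0.006,-0.001,0.02,0,0,0,-1,-0.006,-0.001,0.02,0,0,0,-1],
)

```text
time: 6.2
tool_pos: [0.5807, -0.0734, 0.1091]
tcp_rot: [0.49, -3.101, -0.001]
wrist_force: [0.3, 1.0, -1.2]
width: 0.11
grip_force: 29.9
```

```bash
python3 - <<'E'
from h import *
go((.5815,-.0726,.11),17.9)
S=read_camera("scene")
f=lambda im,x0,y0,w,h,k:cv2.resize(im[y0:y0+h,x0:x0+w],None,fx=k,fy=k,interpolation=cv2.INTER_CUBIC)
cv2.imwrite("pics/z4.png",f(S["color"],280,165,75,70,8))
E
```

```text
{'time': np.float64(6.2), 'tool_pos': array([ 0.5807, -0.0734,  0.1091]), 'tcp_rot': array([ 4.896e-01, -3.101e+00, -1.100e-03]), 'wrist_force': array([ 0.3203,  1.0099, -1.2118]), 'width': np.float64(0.1103), 'grip_force': np.float64(29.8543)}
d [-0.001   0.0005 -0.0009] turn [ 0.06 -0.12  0.04]
```

View pics/z4.png

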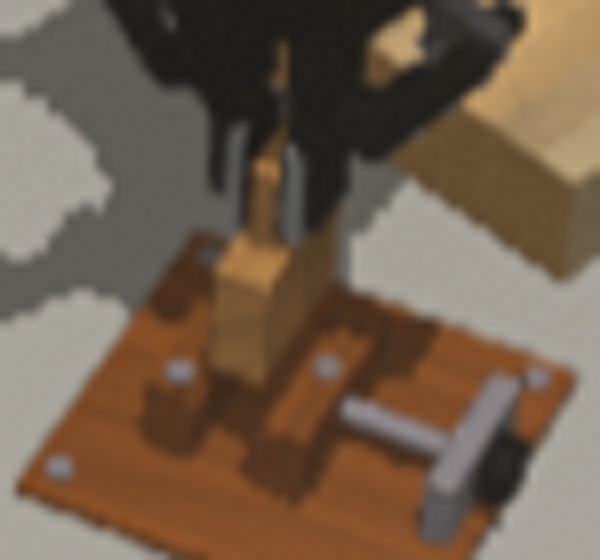

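```bash
python3 - <<'E'
from h import *
S=read_camera("scene"); O=np.array([.5786,-.0637]);Rm=R.from_euler("z",17.9,degrees=True).as_matrix()[:2,:2]
u=lambda p:(280+p[0]/8-.44,165+p[1]/8-.44)
for p,z in(((210,366),.043),((262,385),.043),((217,280),.083),((272,294),.083),((180,372),.036),((327,367),.036)):print(p,(Rm.T@(onz(S,*u(p),z)[:2]-O)*1e3).round(1))
print((Rm.T@(readout.read_state()["tool_pos"][:2]-O)*1e3).round(1))
E
```

```text
(210, 366) [-22.3  -1.9]
(262, 385) [-21.8 -18.5]
(217, 280) [-25.6  -4.3]
(272, 294) [-23.1 -20.3]
(180, 372) [-22.7   7.5]
(327, 367) [ -0.4 -29.5]
[ -0.2 -10.3]
```

Request:
jog_arm(
  deltas=[0.001,0.001,0.002,0,0,0,-1,0.001,0.001,0.005,0,0,0,-1,0.001,0.001,0.008,0,0,0,-1,0.001,0.001,0.01,0,0,0,-1,0.001,0.001,0.012,0,0,0,-1,0.001,0.001,0.014,0,0,0,-1],
)

```text
time: 6.9
tool_pos: [0.5804, -0.0729, 0.0961]
tcp_rot: [0.49, -3.103, 0.0]
wrist_force: [-0.4, 0.6, -0.8]
width: 0.108
grip_force: 29.9
```

Request:
jog_arm(
  deltas=[0,0,0.002,0,0,0,-1,0,0,0.004,0,0,0,-1,0,0,0.005,0,0,0,-1,0,0,0.006,0,0,0,-1],
)

```text
time: 7.3
tool_pos: [0.5803, -0.0728, 0.0902]
tcp_rot: [0.49, -3.103, -0.0]
wrist_force: [0.0, 0.6, -0.1]
width: 0.107
grip_force: 29.9
```

Request:
jog_arm(
  deltas=[0,0,0.0015,0,0,0,-1,0,0,0.003,0,0,0,-1,0,0,0.0045,0,0,0,-1,0,0,0.006,0,0,0,-1],
)

```text
time: 7.7
tool_pos: [0.5804, -0.0728, 0.0842]
tcp_rot: [-0.49, 3.103, 0.0]
wrist_force: [0.4, 0.6, 0.4]
width: 0.114
grip_force: 29.9
```

Request:
jog_arm(
  deltas=[0,0,0.0015,0,0,0,-1,0,0,0.003,0,0,0,-1,0,0,0.0045,0,0,0,-1,0,0,0.006,0,0,0,-1,0,0,0.007,0,0,0,-1,0,0,0.008,0,0,0,-1],
)

```text
time: 8.3
tool_pos: [0.5803, -0.0728, 0.0762]
tcp_rot: [0.49, -3.103, -0.0]
wrist_force: [0.5, 0.8, -0.2]
width: 0.112
grip_force: 29.9
```

```bash
python3 - <<'E'
from h import *
st();S=read_camera("scene")
f=lambda im,x0,y0,w,h,k:cv2.resize(im[y0:y0+h,x0:x0+w],None,fx=k,fy=k,interpolation=cv2.INTER_CUBIC)
cv2.imwrite("pics/z5.png",f(S["color"],280,165,75,70,8))
E
```

```text
{'time': np.float64(8.3), 'tool_pos': array([ 0.5803, -0.0728,  0.0762]), 'tcp_rot': array([ 4.9000e-01, -3.1031e+00, -1.0000e-04]), 'wrist_force': array([ 0.457 ,  0.7725, -0.1974]), 'width': np.float64(0.1118), 'grip_force': np.float64(29.9171)}
```

View pics/z5.png

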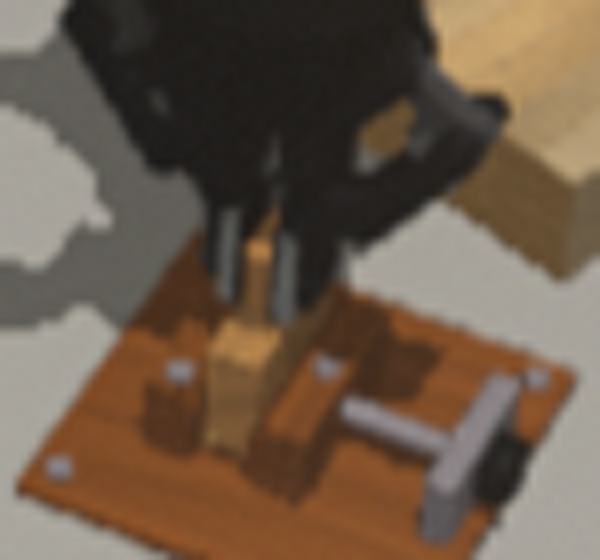

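The block is in the slot between fence and stop, its end face around (230,400), with no lateral contact. Continuing down until the floor is felt.

Request:
jog_arm(
  deltas=[0,0,0.001,0,0,0,-1,0,0,0.0015,0,0,0,-1,0,0,0.002,0,0,0,-1,0,0,0.002,0,0,0,-1],
)

```text
time: 8.75
tool_pos: [0.5803, -0.0728, 0.0742]
tcp_rot: [0.49, -3.103, -0.0]
wrist_force: [0.6, 0.3, -0.6]
width: 0.108
grip_force: 29.9
```

```bash
python3 - <<'E'
from h import *
S=read_camera("scene"); O=np.array([.5786,-.0637]);Rm=R.from_euler("z",17.9,degrees=True).as_matrix()[:2,:2]
u=lambda p:(280+p[0]/8-.44,165+p[1]/8-.44)
for p,z in(((211,346),.051),((268,360),.051),((206,442),.011),((245,454),.011)):print(p,(Rm.T@(onz(S,*u(p),z)[:2]-O)*1e3).round(1))
print((Rm.T@(readout.read_state()["tool_pos"][:2]-O)*1e3).round(1))
E
```

```text
(211, 346) [-21.8  -1.7]
(268, 360) [-19.  -18.6]
(206, 442) [-23.2  -2.3]
(245, 454) [-22.  -14.5]
[-1.1 -9.2]
```

Request:
jog_arm(
  deltas=[0,0,0.0007,0,0,0,-1,0,0,0.0014,0,0,0,-1,0,0,0.002,0,0,0,-1,0,0,0.002,0,0,0,-1],
)

```text
time: 9.2
tool_pos: [0.5803, -0.0728, 0.0722]
tcp_rot: [0.49, -3.103, -0.0]
wrist_force: [-0.8, 0.1, -1.7]
width: 0.113
grip_force: 29.9
```

Request:
jog_arm(
  deltas=[0,0,0.0007,0,0,0,-1,0,0,0.0014,0,0,0,-1,0,0,0.002,0,0,0,-1,0,0,0.002,0,0,0,-1],
)

```text
time: 9.6
tool_pos: [0.5805, -0.0728, 0.0711]
tcp_rot: [-0.49, 3.103, 0.0]
wrist_force: [-2.1, 1.4, 5.2]
width: 0.111
grip_force: 30.7
```

Floor contact at about 5 N, at the expected height. Releasing and backing off to check.

Request:
jog_arm(
  deltas=[0,0,-0.001,0,0,0,-1,0,0,-0.001,0,0,0,-0.7,0,0,-0.001,0,0,0,-0.3,0,0,-0.001,0,0,0,-0.3,0,0,-0.015,0,0,0,-0.3,0,0,-0.05,0,0,0,-0.3,0,0,-0.09,0,0,0,-0.3,0,0.05,-0.1,0,0,0,-0.3],
)

```text
time: 10.4
tool_pos: [0.5708, -0.03, 0.1772]
tcp_rot: [-0.48, 3.093, -0.008]
wrist_force: [1.1, 0.8, 0.2]
width: 0.349
grip_force: 0.0
```

Request:
jog_arm(
  deltas=[0,0.05,-0.05,0,0,0,-0.3,0,0.1,-0.05,0,0,0,-0.3,0,0.15,-0.05,0,0,0,-0.3,0,0.2,-0.05,0,0,0,-0.3,0,0.24,-0.05,0,0,0,-0.3,0,0.24,-0.05,0,0,0,-0.3],
)

```text
time: 11.0
tool_pos: [0.4897, 0.2067, 0.2216]
tcp_rot: [-0.498, 3.1, 0.004]
wrist_force: [0.6, -0.5, -0.3]
width: 0.352
grip_force: 0.0
```

```bash
python3 - <<'E'
from h import *
st();S=read_camera("scene");T=read_camera("top")
f=lambda im,x0,y0,w,h,k:cv2.resize(im[y0:y0+h,x0:x0+w],None,fx=k,fy=k,interpolation=cv2.INTER_CUBIC)
cv2.imwrite("pics/z6.png",np.hstack([f(S["color"],280,175,66,70,6),f(T["color"],267,160,66,70,6)]))
E
```

```text
{'time': np.float64(11.0), 'tool_pos': array([0.4897, 0.2067, 0.2216]), 'tcp_rot': array([-0.4977,  3.1004,  0.0037]), 'wrist_force': array([ 0.6161, -0.5144, -0.313 ]), 'width': np.float64(0.3517), 'grip_force': np.float64(0.0)}
```

View pics/z6.png

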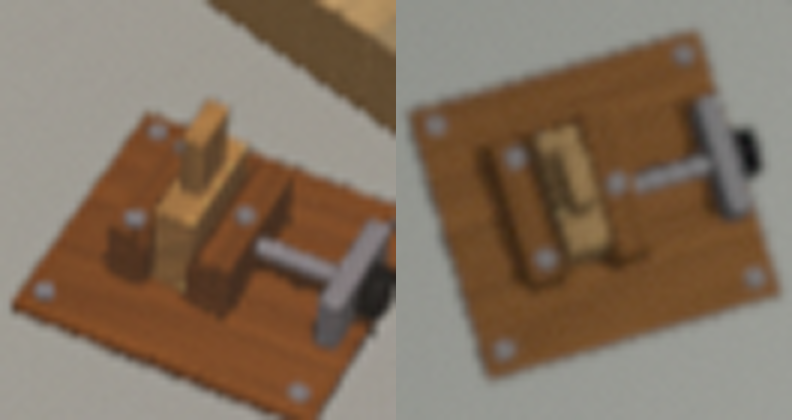

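The block stands upright in the slot in both views. In the top crop the plate runs from (558,128) to (589,254), and in the scene crop its front edge is at (160,213)–(190,224). Checking that it is central along the slot.

```bash
python3 - <<'E'
from h import *
S=read_camera("scene");T=read_camera("top"); O=np.array([.5786,-.0637]);Rm=R.from_euler("z",17.9,degrees=True).as_matrix()[:2,:2]
s=lambda p:(280+p[0]/6-.42,175+p[1]/6-.42)
t=lambda p:(267+(p[0]-396)/6-.42,160+p[1]/6-.42)
F=lambda c,q,z:(Rm.T@(onz(c,*q,z)[:2]-O)*1e3).round(1)
for p in((540,132),(578,124),(570,260),(607,250)):print("T",F(T,t(p),.048))
for p in((515,157),(545,259),(616,182)):print("T rivet",F(T,t(p),.036))
for p in((160,213),(190,224),(245,145)):print("S",F(S,s(p),.048))
for p in((134,217),(246,215),):print("S rivet",F(S,s(p),.036))
print("S stop near end top",F(S,s((203,263)),.036),F(S,s((120,235)),.036))
for p in((183,150),(204,158),(228,108),(208,101)):print("S tab",F(S,s(p),.079))
E
```

```text
T [27.3 -3.2]
T [ 26.2 -18.9]
T [-26.4   0.4]
T [-26.6 -15.1]
T rivet [22.5  8.1]
T rivet [-21.4   8.5]
T rivet [  1.1 -28.6]
S [-25.4  -4.4]
S [-25.  -17.1]
S [ 23.3 -17.4]
S rivet [-21.9   8.2]
S rivet [ -0.1 -29.8]
S stop near end top [-30.8 -26.1] [-33.    8.7]
S tab [-18.4  -9.4]
S tab [-18.4 -18.3]
S tab [  9.9 -14.7]
S tab [ 9.7 -6.2]
```

```bash
python3 -c "
from workcell import finish_job
print(finish_job())"
```

```text
the job is handed in; nothing more can be done
None
```

The thick (17 mm) block, the first tried, slid into the slot unforced (about 5 N at floor contact); it stands upright on the floor, central to about 1 mm and released, the other two blocks were not moved, and the job is handed in at about 11 s (no verdict returned).

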